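# Clamp the vial tray with a hemmed-in wing nut

## Task

Gently push the black vial tray along its guides until it is fully home against the end stop, then turn the blue three-winged nut clockwise, in short arcs within the side left open by the two capped glass columns, until the clamp foot holds the tray snugly: the wings then take about 1.6 times the push they took while running freely. Do not overtighten it, do not knock the glass columns, and leave the bottle, jar and box beside the carrier where they are.

Things in the scene. Friction and masses are not known exactly. Their poses are not given: they have to be found in the camera images.
- carrier: Fixed aluminium tray carrier; x away from the robot at yaw 0, y left, z up. Origin: on the worktop under the centre of the tray when the tray is home. Base plate 12 mm thick, x -130 to 110, y -65 to 185 mm. Two guide walls (inner faces y = +-46.5 mm, tops at 26 mm, x -70 to 70 mm) lead the tray along x with 1.5 mm play a side.
- end_stop (a point): Middle of the near face of the grey end stop (38 mm high) at carrier x = 65, y = 0, z = 25 mm. The tray's far end face must come to it: within 3 mm counts as home.
- tray: Loose black vial tray, 130 (x) x 90 (y) x 36 mm, 0.25 to 0.5 kg; origin at the centre of its underside, which slides on the base plate. Capped vials stand 15 mm out of its top on the right; the left strip (y over 12 mm) is flat, for the clamp foot. It starts 20 to 45 mm short of home (towards carrier -x); push on its near end face (x = -65 mm).
- tray_center (a point): Centre of the tray block, half-way up (18 mm above its underside, 30 mm above the worktop), axes as the tray's. Home: at carrier x = 0.
- clamp: Steel clamp bar (20 x 105 x 12 mm). Origin: its underside on the nut's axis, at carrier x = 40, y = 115 mm. The bar runs from there along carrier -y over the tray. It does not turn; it sinks 3.2 mm per radian of clockwise nut. It stands on a fixed stud 10 mm thick, whose top is 128 mm above the worktop.
- clamp_end (a point): Point on the bar's underside, 83 mm from the nut's axis, right above the foot: a rubber pad 16 mm wide on a spring, 18 N per mm. The foot's height in the bar differs each time by 5 mm, unmeasured; at the start it is 2 to 11 mm clear of the tray. So the grip must be felt. Right is 22 to 62 N on the tray, best 40 N: about 0.8 rad (0.55 to 1.2) of nut after first touch.
- nut_center (a point): Centre of the blue nut on its upright axis, half-way up the wings. Three flat upright wings at 120 degrees, one along this frame's +x; each reaches to 34 mm from the axis, is 7 mm thick, 24 mm high (12 up, 12 down); hub radius 10 mm. The bar's top is 16 mm below this point. Clockwise seen from above tightens and sinks it 3.2 mm per rad; 1 to 4.5 rad are needed.
- nut (a joint): Angle of the blue nut, rad, growing as it is tightened (clockwise from above). Free it takes 0.24 N m: 10 N pushed square on a wing 24 mm from the axis (6 to 8 N remain when the push pauses). Each N of squeeze adds 0.0032 N m: 5.3 N more push at 24 mm for 40 N of squeeze, 8 N more for 60 N. It stays where it is left. No set angle is right: the foot's height differs.
- columns: Two fixed amber glass columns, 26 mm wide, with white caps 48 mm wide at 118 to 142 mm height; origin and axes as the carrier's. They stand at x = 81, y = 83 and x = -1, y = 83 mm. The caps overhang the wings' circle, so a finger reaches the wings from above only up to about 85 degrees either side of carrier +y, seen from the nut's axis. Press no glass over 5 N.
- wash_bottle_center (a point): Bystander: upright amber bottle with blue cap, 42 mm wide, 85 mm high; centre.
- cap_jar_center (a point): Bystander: clear jar with white lid, 48 mm wide, 50 mm high; centre.
- vial_box_center (a point): Bystander: cardboard box 70 x 50 x 35 mm; centre.
Not all that is in view belongs to the job. There is more than one size of the tray; the job needs the middle-sized.

How it is judged:
By the outcome, as a careful person would: the job done as asked, in the order asked, and still so for the second after the job is handed in, with the robot touching nothing.
It also fails if it takes over 72 s, if anything falls off the work surface, if the arm or the gripper's body presses on something with over 40 N, if the wrist force passes 120 N, or if a joint passes its speed limit or range.

## Robot

A 6-joint arm with a two-finger parallel gripper is mounted at the origin on the work surface. World frame = base frame: x ahead of the robot, y to its left, z up, the work surface at z = 0. Lengths are in m, angles in rad, forces in N, time in s.
With the tool pointing down it reaches from about 0.3 to 1 m from the base axis. Payload 5.1 kg.
Tool frame: the origin (TCP) lies at the very end of the fingers, on their centre line; the grasp point (between the pads) lies robot.grip_point_offset behind it (robot.grip_point_offset is the distance from the TCP to the grasp point, in m); z points along the fingers, y is the direction in which the jaws open and shut (so a half turn about z gives the same grasp; the last joint's range is limited). The gripper opens to 95 mm and grips with 3 to 60 N. Pads are 20 mm wide; open, the fingers measure 119 mm over their backs; the gripper's body (75 mm by 180 mm) begins 59 mm behind the grasp point.
Start: joints at [1.234, 0.124, 1.65, -0, 1.367, -0.083], TCP at [0.163, 0.629, 0.215] pointing down, gripper open.
Joint ranges: [-2.61, 2.61], [-1.02, 2.33], [0.03, 2.71], [-1.35, 4.49], [0.32, 2.68], [-2.91, 2.91]. Speed limits (rad/s): [2.57, 2.57, 3.14, 3.14, 3.14, 3.14].

## Interface

Orientations are given as a unit quaternion [w, x, y, z].
In Python, from workcell import robot gives the robot as it stands. The module is installed in compiled form; this text tells all that it offers.
- The arm moves only by the shell command python3 -m crank 'ROWS' [FORCE]. ROWS is JSON, one flat list of numbers, 7 for each row, row after row: the turn, a rotation vector about the tool's x, y, z in degrees, then the shift along the tool's x, y, z in mm, then the finger opening in mm, from 0 to 95.1. In form: [rx, ry, rz, tx, ty, tz, gripper, rx, ry, rz, tx, ty, tz, gripper, ...]. A call has 1 to 12 rows; each row is the pose to reach, as a shift and turn from the pose commanded when the call began, along the tool's axes at that moment; what a row does not reach only later rows make up. A row lasts 1/10 s, in which the tool goes at most 50 mm and 8.59 degrees, less where a joint would pass 70% of its speed; a pose out of reach is approached as far as the arm can. A call with a gripper value outside its range is refused whole. The fingers move at their own pace and stop on an object; FORCE is the grip in N (left out, the last holds). Time passes only in rows, so rows that repeat a pose let the fingers close. It gives the time, the measured TCP pose, the force and the opening at its end, in the units of the state.
- robot.observe(): the state, without advancing time (a new reading comes with each control period).
- robot.grab_frame(name): name is "side" or "top"; returns the picture (480x640x3 uint8, red, green, blue); there is no depth.
- robot.camera_model(name): a dict with "fx", "fy", "cx", "cy" (pixels), "position" and "orientation" of the camera in the world. Camera axes: x right, y down, z forward; pixel columns grow to the right and rows downward; lengths in m; the calibration is good to about 2 mm. A picture is of the moment at which its call begins. camera_model takes no time and is no camera call.
- robot.finish_job(): hands the job in, once; it reports no verdict.
The state is a dict: "t": time; "joint_pos": joint angles; "joint_velocities": joint speeds; "joint_torque": joint torques, N m; "ee_pos": TCP position; "tcp_rot": TCP orientation; "force": force on the tool from outside, world axes, zero at the start; "wrist_torque": the same for the moment, N m; "gripper_width": finger opening in m.
Only numpy, scipy, OpenCV 4.12 (cv2) and the standard library are available. Lean on these libraries where they do the work, as an engineer would, in place of code of your own. Each camera call takes 0.05 s, during which the arm holds its last target.

## Working session

There is one attempt and no reset: what is moved stays moved. The work goes in short steps, Python scripts to look and compute and a shell command to move; the robot and the scene stay as the last step left them, time stands still between calls to the robot, and variables do not carry over. Pictures are saved under pics/ and viewed, and the job is handed in when it is done.

```bash
mkdir -p pics; ls
python3 - <<'E'
from workcell import robot
import cv2
for n in("side","top"):
    im=robot.grab_frame(n); cv2.imwrite(f"pics/{n}0.png",im[:,:,::-1])
    print(n,robot.camera_model(n))
print(robot.observe()); print(robot.grip_point_offset)
E
```

```text
pics
side {'fx': 598.4354596768097, 'fy': 598.4354596768097, 'cx': 323.1365036252536, 'cy': 240.270573526854, 'position': array([ 0.5337669 , -0.76997178,  0.98081134]), 'orientation': array([-0.35141557,  0.93607601, -0.01251118,  0.0105958 ])}
top {'fx': 481.89275493536337, 'fy': 481.89275493536337, 'cx': 311.42127316499, 'cy': 235.7917359377664, 'position': array([0.38213464, 0.00172683, 1.20139598]), 'orientation': array([ 0.06779602, -0.70260477,  0.70530039, -0.06558661])}
{'t': 0.1, 'joint_pos': array([ 1.23442888e+00,  1.24431821e-01,  1.65153305e+00, -1.28872524e-06,
        1.36748249e+00, -8.25892314e-02]), 'joint_velocities': array([-4.32453210e-05, -1.46101237e-03, -3.86523024e-04,  2.56164525e-04,
       -2.24463806e-04, -7.09852419e-04]), 'joint_torque': array([ 4.15017603e-04, -4.18883550e+01, -3.61094785e+01,  7.76531012e-02,
        4.61632409e-02, -6.23885217e-05]), 'ee_pos': array([0.16302206, 0.62863035, 0.21351778]), 'tcp_rot': array([-1.92225791e-04,  1.26548692e-01,  9.91959963e-01, -9.07212864e-04]), 'force': array([0.0533465 , 0.09172419, 0.07685605]), 'wrist_torque': array([ 0.04200151, -0.00184622, -0.03064008]), 'gripper_width': 0.09490115486768042}
0.0188
```

View pics/side0.png

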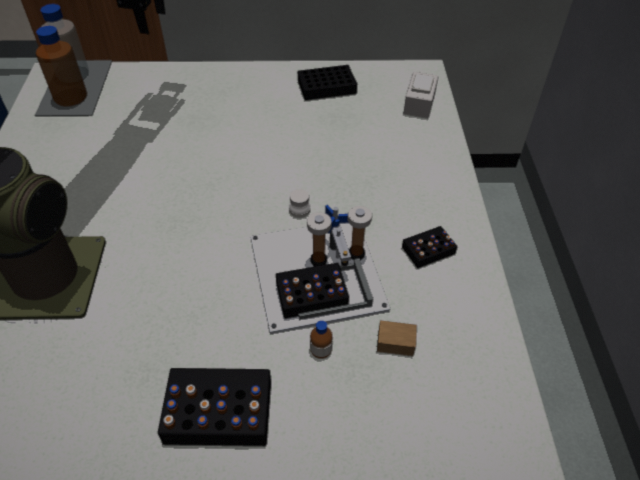

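View pics/top0.png

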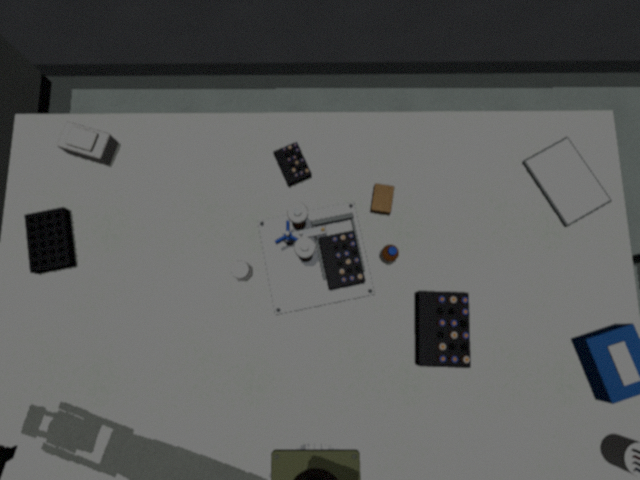

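The tray candidates in the top view are a small one at (292,163), a large one at (443,328), an empty rack at (50,240), and one in the carrier at (343,260). The carrier tray is the middle-sized one and sits between the guides. I'll confirm it in an enlarged crop.

Run:
```python
import cv2,numpy as np
a=cv2.imread("pics/top0.png")[190:325,225:405]; b=cv2.imread("pics/side0.png")[180:370,235:435]
cv2.imwrite("pics/topc.png",cv2.convertScaleAbs(cv2.resize(a,None,fx=4.4,fy=4.4,interpolation=cv2.INTER_CUBIC),alpha=1.4)); cv2.imwrite("pics/sidec.png",cv2.resize(b,None,fx=3.1,fy=3.1,interpolation=cv2.INTER_CUBIC))
```

```text
(no output)
```

View pics/topc.png

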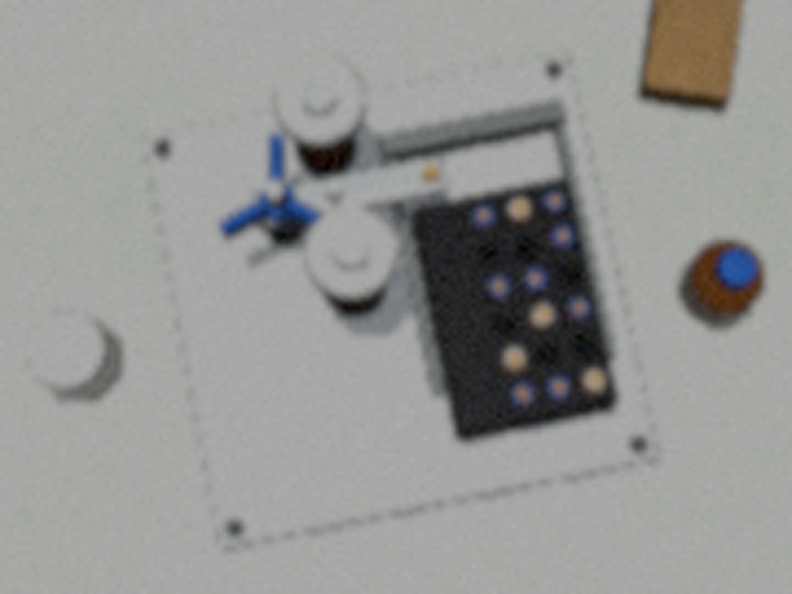

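View pics/sidec.png

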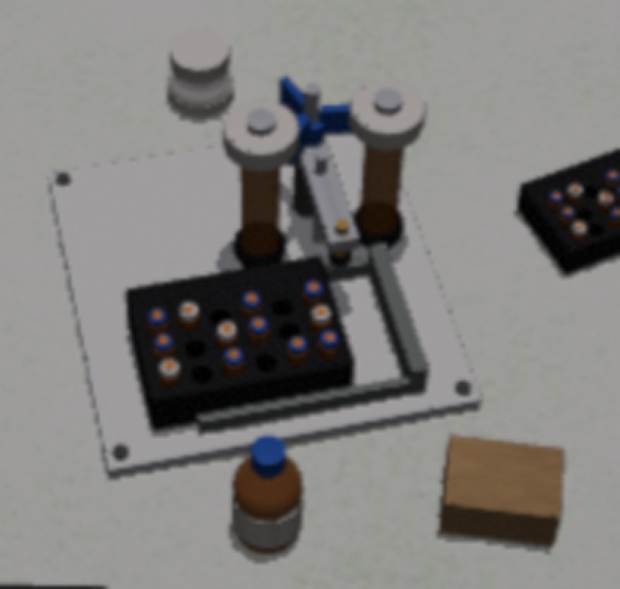

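The crops confirm it: the tray between the guide walls, under the clamp bar, is the middle-sized one. Its top-view corners are at about crop (415,205), (568,183), (612,405) and (462,437). Next I'll compute the carrier pose from the plate bolts and corners.

```bash
cat > h.py <<'E'
import cv2,numpy as np
from workcell import robot
from scipy.spatial.transform import Rotation as R
def ray(n,uv):
    m=robot.camera_model(n);q=m['orientation'];Rm=R.from_quat([q[1],q[2],q[3],q[0]]).as_matrix()
    d=Rm@np.array([(uv[0]-m['cx'])/m['fx'],(uv[1]-m['cy'])/m['fy'],1]);return m['position'],d
def plane(n,uv,z):
    p,d=ray(n,uv);return (p+d*(z-p[2])/d[2])
def proj(n,P):
    m=robot.camera_model(n);q=m['orientation'];Rm=R.from_quat([q[1],q[2],q[3],q[0]]).as_matrix()
    c=Rm.T@(np.asarray(P)-m['position']);return np.array([c[0]/c[2]*m['fx']+m['cx'],c[1]/c[2]*m['fy']+m['cy']])
def two(a,b):
    p1,d1=ray("top",a);p2,d2=ray("side",b)
    s=np.linalg.lstsq(np.c_[d1,-d2],p2-p1,rcond=None)[0];A=p1+s[0]*d1;B=p2+s[1]*d2
    return (A+B)/2,np.linalg.norm(A-B)
def tc(c):return ((c[0]+.5)/4.4-.5+225,(c[1]+.5)/4.4-.5+190)
def sc(c):return ((c[0]+.5)/3.1-.5+235,(c[1]+.5)/3.1-.5+180)
E
python3 - <<'E'
from h import *
K=np.array([[110,185],[110,-65],[-130,-65],[-130,185]])/1000
top=[tc(c) for c in [(150,132),(568,55),(658,460),(222,548)]]
def refine(n,pts):
    g=cv2.cvtColor(cv2.imread(f"pics/{n}0.png"),cv2.COLOR_BGR2GRAY);o=[]
    for u,v in pts:
        u,v=int(round(u)),int(round(v));w=255-g[v-3:v+4,u-3:u+4].astype(float);w-=np.median(w)+8;w[w<0]=0
        Y,X=np.mgrid[-3:4,-3:4];o.append((u+(w*X).sum()/w.sum(),v+(w*Y).sum()/w.sum()))
    return o
bt=refine("top",[tc(c) for c in [(162,149),(554,70),(638,445),(235,528)]])
bs=refine("side",[sc(c) for c in [(63,179),(463,387),(121,452)]])
PT=np.array([plane("top",u,.012) for u in bt]);PS=np.array([plane("side",u,.012) for u in bs]);PC=np.array([plane("top",u,.012) for u in top])
print("bolts top\n",PT.round(4),"\nbolts side (far-left?,..)\n",PS.round(4),"\ncorners\n",PC.round(4))
# fit rigid
def fit(A,B):
    a=A-A.mean(0);b=B-B.mean(0);th=np.arctan2((a[:,0]*b[:,1]-a[:,1]*b[:,0]).sum(),(a*b).sum());Rm=np.array([[np.cos(th),-np.sin(th)],[np.sin(th),np.cos(th)]])
    t=B.mean(0)-Rm@A.mean(0);return th,t,(A@Rm.T+t-B)
print(fit(K,PC[:,:2]))
Kb=K+np.sign(K-[-.01,.06])*-0.012
print(fit(Kb,PT[:,:2]))
E
```

```text
bolts top
 [[ 0.6422  0.1311  0.012 ]
 [ 0.6878 -0.0945  0.012 ]
 [ 0.4718 -0.1377  0.012 ]
 [ 0.4263  0.0876  0.012 ]] 
bolts side (far-left?,..)
 [[ 0.4236  0.0877  0.012 ]
 [ 0.685  -0.0947  0.012 ]
 [ 0.4689 -0.1379  0.012 ]] 
corners
 [[ 0.6518  0.1383  0.012 ]
 [ 0.6964 -0.1029  0.012 ]
 [ 0.463  -0.1484  0.012 ]
 [ 0.4154  0.0944  0.012 ]]
(np.float64(0.1882638509447232), array([ 0.57770527, -0.06174393]), array([[-6.36172603e-04,  2.28286060e-03],
       [ 1.52823511e-03, -2.10292224e-03],
       [-8.55481963e-04, -1.47851870e-03],
       [-3.65805392e-05,  1.29858034e-03]]))
(np.float64(0.19867768015888126), array([ 0.57865825, -0.06020844]), array([[-0.0016615 , -0.0023751 ],
       [-0.00260446,  0.00165149],
       [ 0.00168774,  0.00225962],
       [ 0.00257822, -0.001536  ]]))
```

```bash
cat >> h.py <<'E'
TH=0.1985
Rc=np.array([[np.cos(TH),-np.sin(TH)],[np.sin(TH),np.cos(TH)]])
bc=(np.array([[.6422,.1311],[.6878,-.0945],[.4718,-.1377],[.4263,.0876]]).mean(0)+[-.0013,0])
T0=bc-Rc@np.array([-.01,.06])
def c2w(x,y,z): return np.r_[Rc@[x/1000,y/1000]+T0,z/1000]
def w2c(P): return np.r_[Rc.T@(np.asarray(P)[:2]-T0),P[2]]*1000
E
python3 - <<'E'
from h import *
print("T0",T0)
# tray top corners z=48
for c in [(415,205),(568,183),(612,405),(462,437)]: print("tray",w2c(plane("top",tc(c),.048)).round(1))
print("tray side near-left top corner",[w2c(plane("side",sc(c),.048)).round(1) for c in [(128,290),(322,260),(352,358),(152,402)]])
# cap centres
for c in [(320,97),(351,250)]: print("cap top",w2c(plane("top",tc(c),.142)).round(1))
# stud top 128 : top and side
print("stud",w2c(plane("side",sc((312,90)),.128)).round(1), w2c(plane("top",tc((277,195)),.128)).round(1))
print("expect nut px", proj("top",c2w(40,115,110)),proj("side",c2w(40,115,110)))
# wing mask
for n in("top","side"):
    im=cv2.imread(f"pics/{n}0.png");h=cv2.cvtColor(im,cv2.COLOR_BGR2HSV);m=((h[...,0]>95)&(h[...,0]<130)&(h[...,1]>120)&(h[...,2]>45)).astype(np.uint8)
    k,l,s,ce=cv2.connectedComponentsWithStats(m)
    for i in range(1,k):
        if s[i,4]>12: print(n,s[i],ce[i].round(1))
# bystanders
E
```

```text
T0 [ 0.57736058 -0.06022482]
tray [33.  41.2 48. ]
tray [ 28.1 -44.5  48. ]
tray [-97.  -41.2  48. ]
tray [-97.6  42.3  48. ]
tray side near-left top corner [array([-97.7,  40.9,  48. ]), array([28.8, 37.7, 48. ]), array([ 27.9, -41.9,  48. ]), array([-98.8, -47. ,  48. ])]
cap top [ 80.8  82.2 142. ]
cap top [ -0.5  82.4 142. ]
stud [ 38.5 112.6 128. ] [ 37.7 113.9 128. ]
expect nut px [287.31096698 234.57530487] [335.49333963 213.98999847]
top [287 222   2   8  16] [287.5 225.5]
top [276 234  21   9  65] [286.7 238.1]
top [388 247   9   8  57] [391.8 250.4]
top [ 586  325   54   78 2120] [614.8 360. ]
side [ 41   4  19  10 155] [50.   8.5]
side [ 36  26  21  11 172] [46.1 30.7]
side [326 205  21  18 124] [335.5 215.3]
side [333 270   6   6  15] [335.7 273.1]
side [282 280   7   5  13] [285.2 282.5]
side [315 282   7   6  13] [318.1 285. ]
side [307 292   7   6  14] [310.2 294.9]
side [316 321  11  10  92] [321.2 325.6]
side [169 384  10   9  42] [173.7 388.4]
side [218 385  10   9  42] [222.5 389. ]
side [251 385   9   9  40] [255.1 389.3]
side [166 399  10  10  45] [170.8 403.8]
side [216 400  10   9  40] [220.7 404.3]
side [197 415  10  10  46] [201.7 419.7]
side [231 415  10  10  45] [235.3 419.8]
side [248 416  10   9  41] [252.4 420. ]
```

Run:
```python
from h import *
a=cv2.imread("pics/top0.png")[215:260,265:325]; b=cv2.imread("pics/side0.png")[195:275,300:380]
a=cv2.resize(a,None,fx=10,fy=10,interpolation=cv2.INTER_CUBIC);b=cv2.resize(b,None,fx=7,fy=7,interpolation=cv2.INTER_CUBIC)
cv2.imwrite("pics/nt.png",cv2.convertScaleAbs(a,alpha=1.5)); cv2.imwrite("pics/ns.png",cv2.convertScaleAbs(b,alpha=1.3))
```

```text
(no output)
```

View pics/nt.png

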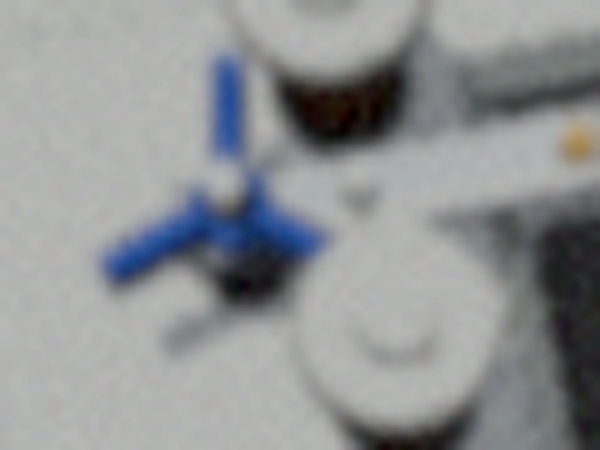

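View pics/ns.png

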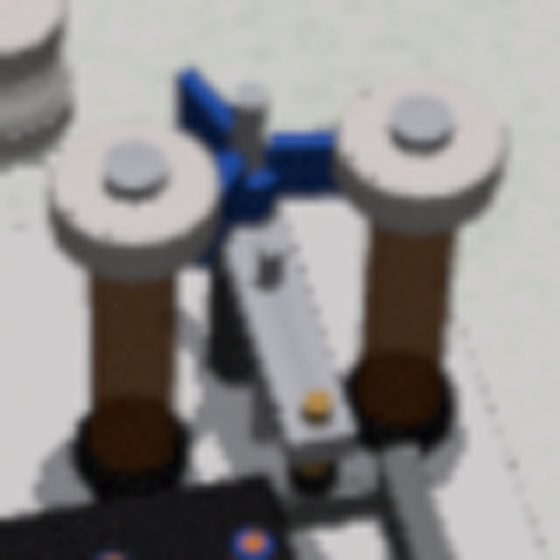

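Run:
```python
from h import *
t=lambda x,y:((x+.5)/10-.5+265,(y+.5)/10-.5+215); s=lambda x,y:((x+.5)/7-.5+300,(y+.5)/7-.5+195)
P,e=two(t(112,270),s(190,75));print(w2c(P).round(1),e)
for z in(.10,.106,.112,.118):
  print(z)
  for p in[(228,58),(112,270),(228,190),(320,243)]:
    c=w2c(plane("top",t(*p),z));print(c.round(1),np.degrees(np.arctan2(c[1]-114.,c[0]-39)).round(1),np.hypot(c[1]-114,c[0]-39).round(1))
  c=w2c(plane("side",s(190,75),z));print("side",c.round(1),np.degrees(np.arctan2(c[1]-114,c[0]-39)).round(1))
# wing edge height: stud top vs bar top in side
for zz in(60,70,80,90):
  print(zz,proj("side",c2w(40,115,zz))*1, [(proj("side",c2w(x,10,zz))-[300,195])*7 for x in(30,50)], (proj("side",c2w(40,32,zz))-[300,195])*7)
```

```text
[ 29.2 144.3 108.4] 0.0007796587134771123
0.1
[ 75.3 108.6 100. ] -8.5 36.7
[ 31.2 144.6 100. ] 104.3 31.6
[ 44.4 114.6 100. ] 6.3 5.4
[ 27.8  96.  100. ] -122.1 21.2
side [ 30.9 152.2 100. ] 102.0
0.106
[ 73.9 108.5 106. ] -8.9 35.3
[ 30.1 144.4 106. ] 106.4 31.6
[ 43.2 114.5 106. ] 6.9 4.2
[ 26.6  96.1 106. ] -124.6 21.8
side [ 29.4 146.5 106. ] 106.5
0.112
[ 72.5 108.5 112. ] -9.4 34.0
[ 28.9 144.1 112. ] 108.5 31.8
[ 41.9 114.4 112. ] 8.2 3.0
[ 25.5  96.1 112. ] -127.0 22.4
side [ 27.9 140.8 112. ] 112.4
0.118
[ 71.1 108.4 118. ] -9.9 32.6
[ 27.8 143.9 118. ] 110.6 31.9
[ 40.7 114.3 118. ] 11.1 1.8
[ 24.4  96.1 118. ] -129.3 23.1
side [ 26.5 135.  118. ] 120.7
60 [334.85227539 230.65638395] [array([299.27965523, 527.20199593]), array([368.31502738, 514.94170471])] [314.17133101 461.6446623 ]
70 [334.97735826 227.40447989] [array([300.56435343, 504.89059555]), array([370.04122178, 492.61155314])] [315.53397963 439.21074609]
80 [335.1039773  224.11263883] [array([301.86576553, 482.28892434]), array([371.78981287, 469.99167668])] [316.91411992 416.48885634]
90 [335.23216096 220.78012051] [array([303.18421983, 459.39128059]), array([373.56123938, 447.07639991])] [318.31209085 393.47341237]
```

```bash
cat >> h.py <<'E'
def pose():
    o=robot.observe();q=o['tcp_rot'];Rm=R.from_quat([q[1],q[2],q[3],q[0]]);return o,o['ee_pos'],Rm
def to(P,ydeg):
    "row from measured pose to world P (m), vertical tool with y axis at world yaw"
    o,p,Rm=pose();y=np.radians(ydeg)
    Rt=np.array([[-np.sin(y),np.cos(y),0],[np.cos(y),np.sin(y),0],[0,0,-1]]).T.reshape(3,3)
    Y=np.array([np.cos(y),np.sin(y),0]);Z=np.array([0,0,-1.]);X=np.cross(Y,Z);Rt=np.c_[X,Y,Z]
    rv=(Rm.inv()*R.from_matrix(Rt)).as_rotvec(degrees=True)
    return np.r_[rv,Rm.inv().apply(np.asarray(P)-p)*1000].round(1)
def st():
    o,p,Rm=pose();Y=Rm.as_matrix()[:,1]
    print("t",round(o['t'],2),"c",w2c(p).round(1),"yaw",np.degrees(np.arctan2(Y[1],Y[0])).round(2),"Fc",np.r_[Rc.T@o['force'][:2],o['force'][2]].round(2),"M",o['wrist_torque'].round(3),"w",round(o['gripper_width']*1000,1))
YC=90+np.degrees(TH)
E
python3 - <<'E'
from h import *
st(); print(to(c2w(-130,0,200),YC)); print(to(c2w(-130,0,25),YC))
NUT=np.array([40,115.]);caps=np.array([[81,83],[-1,83.]])
for w in range(150,-40,-10):
    u=np.array([np.cos(np.radians(w)),np.sin(np.radians(w))]);v=np.array([-u[1],u[0]])
    r=[]
    for g in(0,8):
        pts=np.array([NUT+a*u+b*v for a in np.linspace(13,37,13) for b in np.linspace(3.5+g,23.5+g,11)])
        r.append((np.linalg.norm(pts[:,None]-caps,axis=2).min(0)-24).round(1))
    print(w,r)
for n,uv,z in(("bottle",(391.8,250.4),.085),("jar",(241,269),.05),("box",(382,199),.035)):print(n,w2c(plane("top",uv,z)).round(0))
E
```

```text
t 0.1 c [-270.4  757.   213.5] yaw 75.46 Fc [0.07 0.08 0.08] M [ 0.042 -0.002 -0.031] w 94.9
[-1.000e-01 -0.000e+00 -2.590e+01 -4.571e+02 -6.196e+02  1.460e+01]
[-1.000e-01 -0.000e+00 -2.590e+01 -4.571e+02 -6.192e+02  1.896e+02]
150 [array([40.5,  0.7]), array([40.6, -7.3])]
140 [array([41.2,  3.5]), array([42.3, -4.5])]
130 [array([41.5,  6.6]), array([43.7, -0.7])]
120 [array([41.4, 10.5]), array([44.6,  4.4])]
110 [array([41., 15.]), array([45.2, 10.2])]
100 [array([40.3, 19.6]), array([45.4, 16.1])]
90 [array([39.3, 24.3]), array([45.1, 22. ])]
80 [array([38. , 28.9]), array([44.5, 27.7])]
70 [array([36.4, 33.2]), array([43.5, 33.1])]
60 [array([34.6, 37.2]), array([42.2, 37.2])]
50 [array([32.6, 39.9]), array([40.5, 39.9])]
40 [array([30.4, 41. ]), array([38.4, 41.7])]
30 [array([27.7, 41.4]), array([35.7, 43.2])]
20 [array([23.6, 41.5]), array([31.6, 44.3])]
10 [array([18.1, 41.2]), array([26.1, 45. ])]
0 [array([11.7, 40.6]), array([19.7, 45.3])]
-10 [array([ 5.3, 39.7]), array([13. , 45.3])]
-20 [array([-0.8, 38.5]), array([ 6.2, 44.8])]
-30 [array([-6. , 37.1]), array([-0.3, 44. ])]
bottle [ -41. -117.   85.]
jar [ -8. 241.  50.]
box [  96. -133.   35.]
```

```bash
python3 -m crank '[0,0,-8,-30,-40,0,40, 0,0,-16,-60,-80,0,40, 0,0,-26,-457,-620,10,40, 0,0,-26,-457,-620,10,40, 0,0,-26,-457,-620,10,40, 0,0,-26,-457,-620,10,40, 0,0,-26,-457,-620,10,40, 0,0,-26,-457,-620,10,40, 0,0,-26,-457,-620,10,40, 0,0,-26,-457,-620,10,40, 0,0,-26,-457,-620,10,40, 0,0,-26,-457,-620,10,40]' 10
python3 -c "
from h import *
st();print(to(c2w(-130,0,200),YC))"
```

```text
t: 1.3
ee_pos: [0.3868, 0.0704, 0.2071]
tcp_rot: [0.0, -0.1, 0.995, 0.0]
force: [1.0, -0.6, -0.8]
gripper_width: 0.0401
t 1.3 c [-161.1  165.7  207.1] yaw 101.46 Fc [ 0.84 -0.74 -0.79] M [ 0.074 -0.095  0.016] w 40.1
[ 0.000e+00  0.000e+00  1.000e-01 -3.080e+01 -1.657e+02  7.100e+00]
```

```bash
python3 -m crank '[0,0,0,-31,-166,0,40, 0,0,0,-31,-166,0,40, 0,0,0,-31,-166,0,40, 0,0,0,-31,-166,0,40, 0,0,0,-31,-166,0,40]'
python3 -c "
from h import *
st();print(to(c2w(-130,0,30),YC))"
```

```text
t: 1.8
ee_pos: [0.4502, -0.0863, 0.2066]
tcp_rot: [-0.001, -0.098, 0.995, 0.0]
force: [-0.4, 0.2, 0.2]
gripper_width: 0.04
t 1.8 c [-129.8   -0.5  206.6] yaw 101.22 Fc [-0.34  0.29  0.22] M [ 0.04  -0.004 -0.014] w 40.0
[ 0.000e+00 -1.000e-01 -2.000e-01 -0.000e+00  4.000e-01  1.766e+02]
```

```bash
python3 -m crank '[0,0,0,0,0,50,40, 0,0,0,0,0,100,40, 0,0,0,0,0,140,40, 0,0,0,0,0,165,40, 0,0,0,0,0,176,40, 0,0,0,0,0,176,40, 0,0,0,0,0,176,40]'
python3 -c "
from h import *
st()
cv2.imwrite('pics/s1.png',robot.grab_frame('side')[180:370,235:435,::-1].repeat(3,0).repeat(3,1))"
```

```text
t: 2.5
ee_pos: [0.4511, -0.084, 0.0326]
tcp_rot: [0.001, -0.1, 0.995, -0.0]
force: [-0.1, -0.5, 1.6]
gripper_width: 0.0398
t 2.5 c [-128.5    1.6   32.6] yaw 101.5 Fc [-0.21 -0.44  1.62] M [0.051 0.046 0.02 ] w 39.8
```

View pics/s1.png

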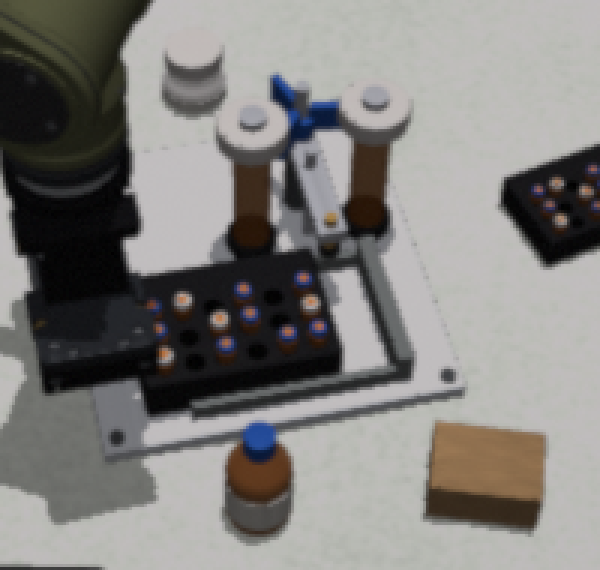

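The side view shows the fingers down behind the tray's near end, clear of the bottle, caps and columns. Now I'll push gently.

```bash
python3 -m crank '[0,0,0,-5,0,0,40, 0,0,0,-10,0,0,40, 0,0,0,-15,0,0,40, 0,0,0,-18,0,0,40, 0,0,0,-21,0,0,40, 0,0,0,-24,0,0,40, 0,0,0,-27,0,0,40, 0,0,0,-29,0,0,40, 0,0,0,-31,0,0,40, 0,0,0,-33,0,0,40, 0,0,0,-35,0,0,40, 0,0,0,-37,0,0,40]'
python3 -c "
from h import *
st()"
```

```text
t: 3.75
ee_pos: [0.4864, -0.0767, 0.031]
tcp_rot: [-0.0, -0.1, 0.995, 0.0]
force: [-1.3, -0.2, -1.6]
gripper_width: 0.04
t 3.75 c [-92.4   1.8  31. ] yaw 101.46 Fc [-1.35  0.07 -1.56] M [-0.05   0.327 -0.051] w 40.0
```

```bash
python3 -m crank '[0,0,0,-2,0,0,40, 0,0,0,-4,0,0,40, 0,0,0,-6,0,0,40, 0,0,0,-7,0,0,40, 0,0,0,-8,0,0,40, 0,0,0,-9,0,0,40, 0,0,0,-9.5,0,0,40, 0,0,0,-10,0,0,40]'
python3 -c "
from h import *
st()"
```

```text
t: 4.55
ee_pos: [0.4962, -0.0748, 0.0312]
tcp_rot: [-0.0, -0.1, 0.995, -0.0]
force: [-1.2, -0.8, -0.9]
gripper_width: 0.0402
t 4.55 c [-82.5   1.7  31.2] yaw 101.46 Fc [-1.36 -0.55 -0.85] M [0.038 0.357 0.007] w 40.2
```

```bash
python3 -m crank '[0,0,0,-1,0,0,40, 0,0,0,-2,0,0,40, 0,0,0,-3,0,0,40, 0,0,0,-4,0,0,40, 0,0,0,-4.5,0,0,40, 0,0,0,-5,0,0,40]'
python3 -c "
from h import *
st()"
```

```text
t: 5.15
ee_pos: [0.5011, -0.0738, 0.0312]
tcp_rot: [-0.0, -0.1, 0.995, 0.0]
force: [-1.5, -0.3, -1.5]
gripper_width: 0.04
t 5.15 c [-77.4   1.7  31.2] yaw 101.46 Fc [-1.53  0.02 -1.51] M [-0.002  0.315  0.011] w 40.0
```

```bash
python3 -m crank '[0,0,0,-0.5,0,0,40, 0,0,0,-1,0,0,40]'
python3 -c "
from h import *
st()"
```

```text
t: 5.35
ee_pos: [0.5019, -0.0736, 0.0312]
tcp_rot: [-0.0, -0.1, 0.995, -0.0]
force: [-3.0, -1.2, 1.9]
gripper_width: 0.04
t 5.35 c [-76.6   1.7  31.2] yaw 101.46 Fc [-3.14 -0.62  1.94] M [-0.07   0.608 -0.041] w 40.0
```

```bash
python3 -m crank '[0,0,0,-0.3,0,0,40, 0,0,0,-0.6,0,0,40]'
python3 -c "
from h import *
st()"
```

```text
t: 5.55
ee_pos: [0.5019, -0.0736, 0.0312]
tcp_rot: [-0.001, -0.1, 0.995, -0.0]
force: [-6.6, -1.1, 3.1]
gripper_width: 0.0402
t 5.55 c [-76.6   1.7  31.2] yaw 101.47 Fc [-6.65  0.21  3.11] M [-0.193  1.063 -0.056] w 40.2
```

The tray has stopped at TCP x=-76.6 mm and the push force rose from 1.5 to 6.7 N, so it is at the end stop. I'll back off and check by eye.

```bash
python3 -m crank '[0,0,0,8,0,0,40, 0,0,0,30,0,0,40, 0,0,0,40,0,-20,40, 0,0,0,45,0,-70,40, 0,0,0,45,0,-120,0, 0,0,0,45,0,-160,0, 0,0,0,45,0,-165,0, 0,0,0,45,0,-165,0]'
python3 - <<'E'
from h import *
st()
s=robot.grab_frame('side')[:,:,::-1];cv2.imwrite('pics/s2full.png',s)
cv2.imwrite('pics/s2.png',cv2.resize(s[180:330,250:410],None,fx=4.5,fy=4.5,interpolation=cv2.INTER_CUBIC))
t=robot.grab_frame('top')[:,:,::-1];cv2.imwrite('pics/t2.png',cv2.convertScaleAbs(cv2.resize(t[190:325,225:405],None,fx=4.4,fy=4.4,interpolation=cv2.INTER_CUBIC),alpha=1.4))
E
```

```text
t: 6.35
ee_pos: [0.4599, -0.0828, 0.1985]
tcp_rot: [0.003, -0.1, 0.995, -0.001]
force: [0.4, -1.1, -0.2]
gripper_width: 0.0134
t 6.35 c [-119.6    1.1  198.5] yaw 101.46 Fc [ 0.15 -1.15 -0.16] M [0.091 0.039 0.062] w 13.4
```

View pics/s2.png

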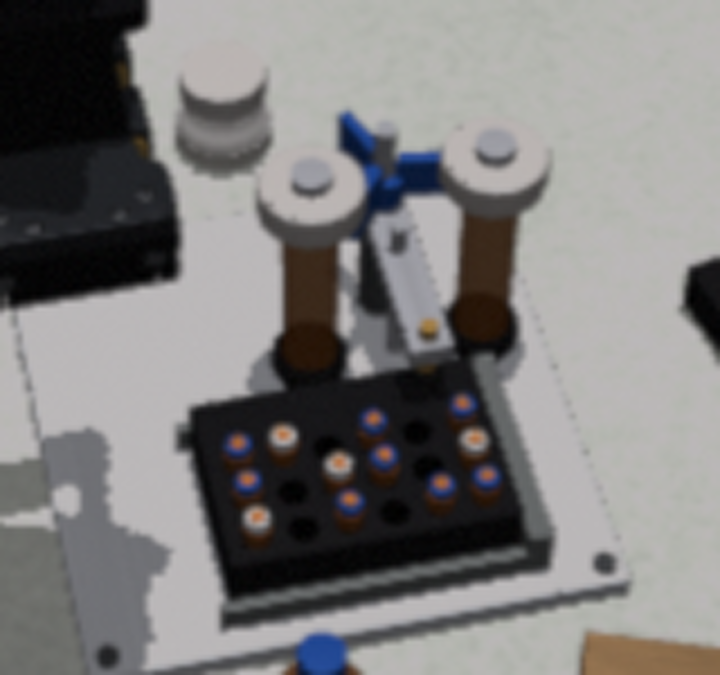

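View pics/t2.png

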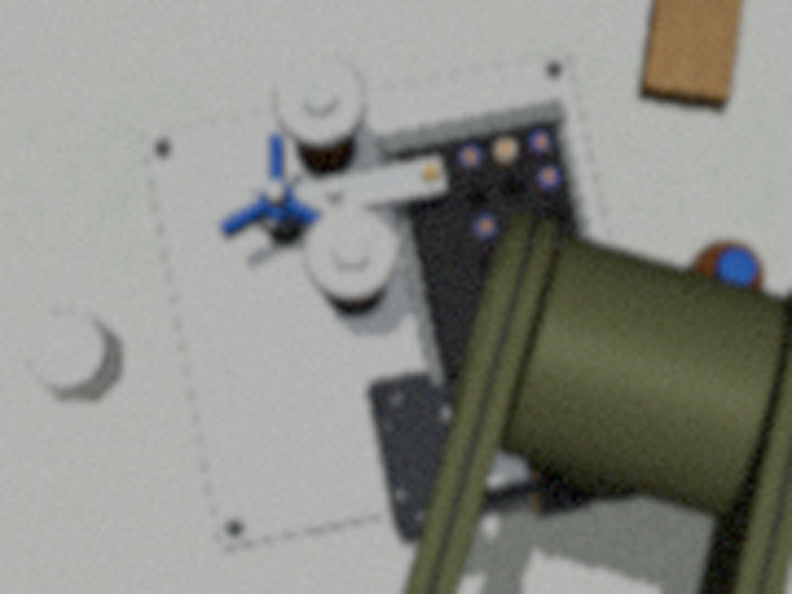

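The side and top views show the tray flush against the end stop, at side crop edge (480,360)-(540,545). The bystanders haven't moved, and the gripper body's long side runs along the jaw axis. Next I'll go to the wing at about 110° (carrier frame), behind it on the counter-clockwise side.

```bash
cat >> h.py <<'E'
NUT=np.array([39.,114.4])
def fing(w,g,r=25):
    a=np.radians(w);u=np.array([np.cos(a),np.sin(a)]);v=np.array([-u[1],u[0]]);return NUT+r*u+(13.5+g)*v
def tow(w,g,z,r=25): return to(c2w(*fing(w,g,r),z),w+np.degrees(TH))
def tau():
    o,p,Rm=pose();d=p[:2]-c2w(*NUT,0)[:2];f=o['force'];x=Rm.as_matrix()[:,0]
    Y=Rm.as_matrix()[:,1];yaw=np.degrees(np.arctan2(Y[1],Y[0]))-np.degrees(TH)
    c=w2c(p);print("t",round(o['t'],2),"c",c.round(1),"w",yaw.round(1),"tau_cw %.3f"%-(o['wrist_torque'][2]+d[0]*f[1]-d[1]*f[0]),"Fn %.2f Fr %.2f Fz %.2f Mz %.3f"%(f@x,f@Y,f[2],o['wrist_torque'][2]),"r,perp",(np.array([[np.cos(np.radians(yaw)),np.sin(np.radians(yaw))],[-np.sin(np.radians(yaw)),np.cos(np.radians(yaw))]])@(c[:2]-NUT)).round(1))
E
python3 - <<'E'
from h import *
print(fing(110,6));tau();print(tow(110,6,195));
E
```

```text
[ 12.12549031 131.22292272]
t 6.45 c [-121.5    2.   194.8] w 90.1 tau_cw 0.016 Fn 0.31 Fr -0.00 Fz -0.11 Mz 0.019 r,perp [-112.1  160.6]
[ 1.000e-01 -1.000e-01 -1.990e+01 -1.338e+02  1.290e+02 -3.000e-01]
```

```bash
python3 -m crank '[0,0,-8,-25,24,0,0, 0,0,-15,-60,58,0,0, 0,0,-20,-95,92,0,0, 0,0,-20,-120,116,0,0, 0,0,-20,-134,129,0,0, 0,0,-20,-134,129,0,0, 0,0,-20,-134,129,0,0, 0,0,-20,-134,129,0,0]' 20
python3 - <<'E'
from h import *
tau();st();print(tow(110,6,95))
t=robot.grab_frame('top')[:,:,::-1];cv2.imwrite('pics/t3.png',t[150:400,150:500].repeat(2,0).repeat(2,1))
t=robot.grab_frame('side')[:,:,::-1];cv2.imwrite('pics/s3.png',t[100:300,200:450].repeat(3,0).repeat(3,1))
E
```

```text
t: 7.25
ee_pos: [0.5634, 0.0695, 0.1954]
tcp_rot: [-0.001, -0.27, 0.963, 0.0]
force: [0.1, 0.3, -0.1]
gripper_width: 0.0003
t 7.25 c [ 11.9 130.  195.4] w 110.0 tau_cw 0.010 Fn -0.25 Fr 0.16 Fz -0.06 Mz -0.001 r,perp [23.9 20.1]
t 7.25 c [ 11.9 130.  195.4] yaw 121.38 Fc [ 0.18  0.24 -0.06] M [ 0.072  0.028 -0.001] w 0.3
[ 0.000e+00 -1.000e-01  0.000e+00 -8.000e-01  1.100e+00  1.004e+02]
```

View pics/s3.png

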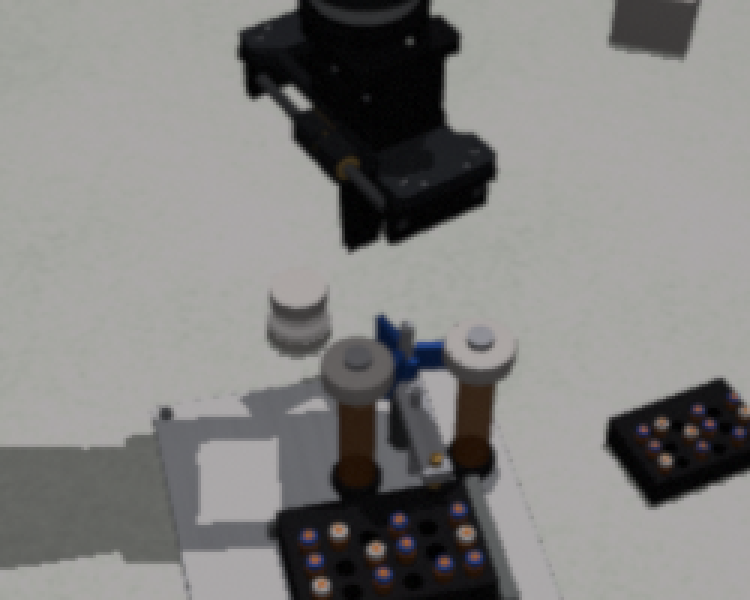

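The fingers are closed above the open side, at crop (360,240). They appear clear of the caps, so I'll descend.

```bash
python3 -m crank '[0,0,0,-0.5,1,30,0, 0,0,0,-0.5,1,60,0, 0,0,0,-0.5,1,72,0, 0,0,0,-0.5,1,78,0, 0,0,0,-0.5,1,84,0]'; python3 -c "
from h import *
tau()"
```

```text
t: 7.85
ee_pos: [0.5648, 0.0714, 0.113]
tcp_rot: [0.001, -0.271, 0.963, -0.0]
force: [0.4, -0.1, -0.9]
gripper_width: 0.0005
t 7.85 c [ 13.6 131.5 113. ] w 110.1 tau_cw -0.020 Fn -0.29 Fr -0.25 Fz -0.93 Mz 0.022 r,perp [24.8 18. ]
```

```bash
python3 -m crank '[0,0,0,0,0,6,0, 0,0,0,0,0,12,0, 0,0,0,0,0,17,0, 0,0,0,0,0,17,0]'; python3 -c "
from h import *
tau()
t=robot.grab_frame('side')[:,:,::-1];cv2.imwrite('pics/s4.png',t[130:300,230:420].repeat(4,0).repeat(4,1)[:600])
print(tow(110,0,94))"
```

```text
t: 8.25
ee_pos: [0.5637, 0.0718, 0.0945]
tcp_rot: [-0.001, -0.271, 0.963, 0.0]
force: [-0.1, -0.0, -0.4]
gripper_width: 0.0007
t 8.25 c [ 12.6 132.1  94.5] w 110.1 tau_cw 0.003 Fn 0.13 Fr 0.03 Fz -0.39 Mz -0.006 r,perp [25.7 18.7]
[ 0.  -0.   0.1 -5.  -0.5  1. ]
```

View pics/s4.png

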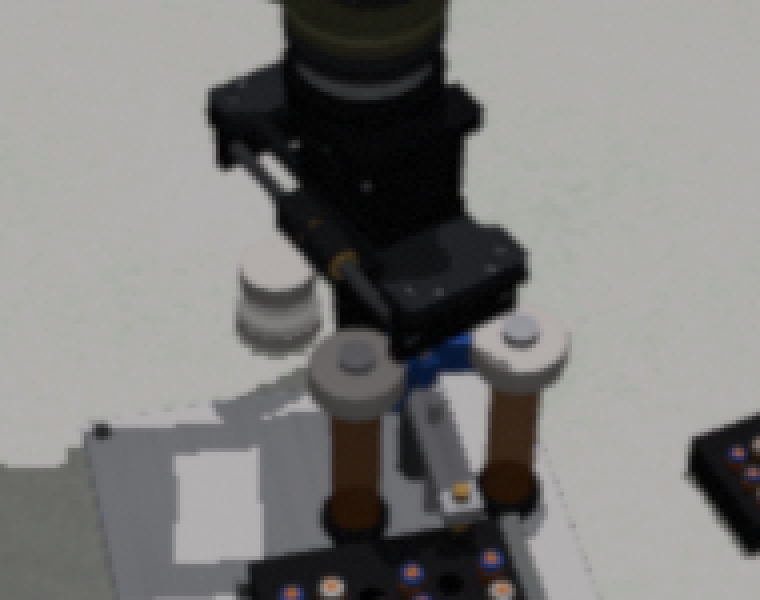

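The fingers are down beside the wing with no contact force. I'll approach in tool −x until I feel contact.

```bash
python3 -m crank '[0,0,0,-1.5,0,0,0, 0,0,0,-3,0,0,0, 0,0,0,-4,0,0,0, 0,0,0,-4.5,0,0,0]'; python3 -c "
from h import *
tau()"
```

```text
t: 8.7
ee_pos: [0.5682, 0.0742, 0.0954]
tcp_rot: [0.0, -0.271, 0.963, -0.0]
force: [0.2, -0.3, 0.8]
gripper_width: 0.0003
t 8.7 c [ 17.6 133.6  95.4] w 110.1 tau_cw -0.020 Fn -0.04 Fr -0.37 Fz 0.79 Mz 0.016 r,perp [25.4 13.6]
```

```bash
python3 -m crank '[0,0,0,-0.5,0,0,0, 0,0,0,-1,0,0,0]'; python3 -c "
from h import *
tau()"
```

```text
t: 8.9
ee_pos: [0.5685, 0.0744, 0.0952]
tcp_rot: [-0.001, -0.271, 0.963, -0.0]
force: [-2.3, -0.6, 1.6]
gripper_width: 0.0003
t 8.9 c [ 17.9 133.7  95.2] w 110.1 tau_cw -0.097 Fn 2.29 Fr 0.65 Fz 1.64 Mz 0.048 r,perp [25.4 13.2]
```

```bash
python3 -m crank '[0,0,0,-0.5,0,0,0, 0,0,0,-1,0,0,0]'; python3 -c "
from h import *
tau()"
```

```text
t: 9.1
ee_pos: [0.5686, 0.0745, 0.0952]
tcp_rot: [-0.002, -0.271, 0.963, -0.0]
force: [-5.7, -4.3, 5.0]
gripper_width: 0.0004
t 9.1 c [ 18.  133.8  95.2] w 110.1 tau_cw -0.154 Fn 7.09 Fr -0.66 Fz 5.01 Mz -0.035 r,perp [25.4 13.1]
```

Run:
```python
import numpy as np
for d in range(2,25,2):
    a=np.radians(d);x,y=13.1,25.4
    print(d,round(x*np.cos(a)-y*np.sin(a)-x,1),round(x*np.sin(a)+y*np.cos(a)-y,1),round(3.2*a,1))
```

```text
2 -0.9 0.4 0.1
4 -1.8 0.9 0.2
6 -2.7 1.2 0.3
8 -3.7 1.6 0.4
10 -4.6 1.9 0.6
12 -5.6 2.2 0.7
14 -6.5 2.4 0.8
16 -7.5 2.6 0.9
18 -8.5 2.8 1.0
20 -9.5 2.9 1.1
22 -10.5 3.1 1.2
24 -11.5 3.1 1.3
```

```bash
sed -i 's/tau_cw %.3f"%-(/tau %.3f"%(/' h.py; python3 -m crank '[0,0,2,-0.9,0.4,0.1,0, 0,0,4,-1.8,0.9,0.2,0, 0,0,6,-2.7,1.2,0.3,0, 0,0,8,-3.7,1.6,0.4,0, 0,0,10,-4.6,1.9,0.6,0, 0,0,12,-5.6,2.2,0.7,0]'; python3 -c "
from h import *
tau()"
```

```text
t: 9.7
ee_pos: [0.5716, 0.0794, 0.0945]
tcp_rot: [-0.002, -0.168, 0.986, -0.0]
force: [-8.3, -3.6, 6.2]
gripper_width: 0.0002
t 9.7 c [ 21.9 138.   94.5] w 98.0 tau 0.228 Fn 9.03 Fr -0.68 Fz 6.23 Mz -0.013 r,perp [25.8 13.7]
```

```bash
python3 -m crank '[0,0,2,-0.9,0.4,0.1,0, 0,0,4,-1.8,0.9,0.2,0, 0,0,6,-2.7,1.2,0.3,0, 0,0,8,-3.7,1.6,0.4,0, 0,0,10,-4.6,1.9,0.6,0, 0,0,12,-5.6,2.2,0.7,0]'; python3 -c "
from h import *
tau()"
```

```text
t: 10.3
ee_pos: [0.576, 0.0837, 0.0937]
tcp_rot: [-0.003, -0.064, 0.998, -0.0]
force: [-8.2, -1.3, 5.5]
gripper_width: 0.0005
t 10.3 c [ 27.  141.4  93.7] w 86.0 tau 0.183 Fn 8.35 Fr -0.26 Fz 5.53 Mz -0.038 r,perp [26.1 13.8]
```

```bash
python3 -m crank '[0,0,2,-0.9,0.4,0.1,0, 0,0,4,-1.8,0.9,0.2,0, 0,0,6,-2.7,1.2,0.3,0, 0,0,8,-3.7,1.6,0.4,0, 0,0,10,-4.6,1.9,0.6,0, 0,0,12,-5.6,2.2,0.7,0]'; python3 -c "
from h import *
tau()"
```

```text
t: 10.9
ee_pos: [0.5811, 0.087, 0.093]
tcp_rot: [-0.003, 0.04, 0.999, 0.0]
force: [-8.2, 0.4, 6.1]
gripper_width: 0.0004
t 10.9 c [ 32.7 143.6  93. ] w 74.0 tau 0.173 Fn 8.22 Fr -0.23 Fz 6.07 Mz -0.046 r,perp [26.3 14.1]
```

```bash
python3 -m crank '[0,0,2,-0.9,0.4,0.1,0, 0,0,4,-1.8,0.9,0.2,0, 0,0,6,-2.7,1.2,0.3,0, 0,0,8,-3.7,1.6,0.4,0, 0,0,10,-4.6,1.9,0.6,0, 0,0,12,-5.6,2.2,0.7,0]'; python3 -c "
from h import *
tau()"
```

```text
t: 11.5
ee_pos: [0.5868, 0.0892, 0.0923]
tcp_rot: [-0.003, 0.145, 0.989, 0.0]
force: [-8.3, 1.0, 5.9]
gripper_width: 0.0007
t 11.5 c [ 38.7 144.6  92.3] w 62.0 tau 0.184 Fn 8.29 Fr -1.45 Fz 5.95 Mz -0.056 r,perp [26.5 14.4]
```

```bash
python3 -m crank '[0,0,3,-1.0,0.2,0.1,0, 0,0,6,-2.0,0.5,0.2,0, 0,0,8,-2.9,0.7,0.3,0, 0,0,10,-3.9,0.9,0.4,0, 0,0,12,-4.8,1.0,0.6,0, 0,0,14,-5.8,1.2,0.7,0]'; python3 -c "
from h import *
tau()"
```

```text
t: 12.1
ee_pos: [0.5934, 0.0902, 0.0916]
tcp_rot: [-0.002, 0.264, 0.964, 0.001]
force: [-5.6, 6.1, 4.0]
gripper_width: 0.0001
t 12.1 c [ 45.4 144.3  91.6] w 48.0 tau 0.160 Fn 7.91 Fr 2.41 Fz 4.05 Mz -0.012 r,perp [26.5 15.3]
```

```bash
python3 -m crank '[0,0,2,-0.9,0.4,0.1,0, 0,0,4,-1.8,0.8,0.2,0, 0,0,6,-2.7,1.1,0.3,0, 0,0,8,-3.7,1.4,0.4,0, 0,0,10,-4.6,1.7,0.6,0, 0,0,12,-5.6,1.9,0.7,0]'; python3 -c "
from h import *
tau()"
```

```text
t: 12.7
ee_pos: [0.5996, 0.0895, 0.091]
tcp_rot: [-0.002, 0.364, 0.932, 0.002]
force: [-4.8, 8.2, 3.8]
gripper_width: 0.0006
t 12.7 c [ 51.3 142.4  91. ] w 36.0 tau 0.228 Fn 9.10 Fr 2.84 Fz 3.80 Mz 0.032 r,perp [26.4 15.5]
```

```bash
python3 -m crank '[0,0,2,-0.9,0.4,0.1,0, 0,0,4,-1.8,0.8,0.2,0, 0,0,6,-2.7,1.1,0.3,0, 0,0,8,-3.7,1.4,0.4,0, 0,0,10,-4.6,1.7,0.6,0, 0,0,12,-5.6,1.9,0.7,0]'; python3 -c "
from h import *
tau()"
```

```text
t: 13.3
ee_pos: [0.6054, 0.0877, 0.0903]
tcp_rot: [-0.002, 0.459, 0.888, 0.002]
force: [-2.8, 8.8, 2.5]
gripper_width: 0.0004
t 13.3 c [ 56.7 139.5  90.3] w 24.0 tau 0.248 Fn 8.83 Fr 2.80 Fz 2.47 Mz 0.060 r,perp [26.3 15.7]
```

```bash
sed -i 's/^NUT=.*/NUT=np.array([38.6,116.2])/' h.py; python3 -c "
from h import *
tau()"; python3 -m crank '[0,0,1,-0.9,0.4,0.1,0, 0,0,3,-1.8,0.8,0.2,0, 0,0,5,-2.7,1.1,0.3,0, 0,0,7,-3.7,1.4,0.4,0, 0,0,9,-4.6,1.7,0.6,0, 0,0,11,-5.5,1.8,0.7,0]'; python3 -c "
from h import *
tau()"
```

```text
t 13.3 c [ 56.7 139.5  90.3] w 24.0 tau 0.250 Fn 8.83 Fr 2.80 Fz 2.47 Mz 0.060 r,perp [26.  13.9]
t: 13.9
ee_pos: [0.6104, 0.0847, 0.0897]
tcp_rot: [-0.002, 0.542, 0.84, 0.003]
force: [-1.2, 10.9, 1.6]
gripper_width: 0.0008
t 13.9 c [ 61.  135.6  89.7] w 13.0 tau 0.219 Fn 10.45 Fr 3.47 Fz 1.60 Mz -0.007 r,perp [26.2 13.9]
```

```bash
python3 -m crank '[0,0,2,-0.9,0.4,0.1,0, 0,0,4,-1.8,0.8,0.2,0, 0,0,6,-2.7,1.1,0.3,0, 0,0,8,-3.7,1.4,0.4,0, 0,0,10,-4.6,1.7,0.6,0, 0,0,12,-5.6,1.9,0.7,0]'; python3 -c "
from h import *
tau()"
```

```text
t: 14.5
ee_pos: [0.6151, 0.0806, 0.089]
tcp_rot: [-0.002, 0.627, 0.779, 0.003]
force: [0.1, 10.7, 0.1]
gripper_width: 0.0006
t 14.5 c [ 64.8 130.7  89. ] w 1.0 tau 0.250 Fn 10.42 Fr 2.39 Fz 0.15 Mz 0.008 r,perp [26.4 14. ]
```

```bash
python3 -m crank '[0,0,2,-0.9,0.3,0.1,0, 0,0,4,-1.8,0.7,0.2,0, 0,0,6,-2.7,1.0,0.3,0]'; python3 -c "
from h import *
tau()"
```

```text
t: 14.8
ee_pos: [0.617, 0.0783, 0.0887]
tcp_rot: [-0.002, 0.667, 0.745, 0.004]
force: [2.3, 11.5, 0.1]
gripper_width: 0.0005
t 14.8 c [ 66.2 128.   88.7] w -5.0 tau 0.253 Fn 11.18 Fr 3.52 Fz 0.13 Mz 0.007 r,perp [26.4 14.2]
```

```bash
python3 -m crank '[0,0,0,3,0,0,0, 0,0,0,8,-1,-10,0, 0,0,0,10,-2,-40,0, 0,0,-8,15,-10,-45,0, 0,0,-16,18,-18,-45,0, 0,0,-24,18,-24,-45,0, 0,0,-32,18,-30,-45,0, 0,0,-40,18,-36,-45,0, 0,0,-48,16,-42,-45,0, 0,0,-56,14,-46,-45,0, 0,0,-64,10,-50,-45,0, 0,0,-72,8,-52,-45,0]'; python3 -c "
from h import *
tau();print(tow(115,6,134,25.5))"
```

```text
t: 16.0
ee_pos: [0.5637, 0.0761, 0.1345]
tcp_rot: [0.001, 0.098, 0.995, -0.0]
force: [0.4, 0.1, 0.5]
gripper_width: 0.0008
t 16.0 c [ 13.5 136.3 134.5] w 67.4 tau 0.043 Fn -0.33 Fr 0.21 Fz 0.51 Mz 0.052 r,perp [ 8.9 30.9]
[ -0.    0.1 -47.6   1.1  -6.1   0.5]
```

```bash
python3 -m crank '[0,0,-8,1,-1,0,0, 0,0,-16,1,-2,0,0, 0,0,-24,1,-3,0,0, 0,0,-32,1,-4,0,0, 0,0,-40,1,-5,0,0, 0,0,-47.5,1,-6,0,0, 0,0,-47.5,1,-6,0,0]'
python3 - <<'E'
from h import *
tau();print(tow(115,6,90,25.5))
t=robot.grab_frame('side')[:,:,::-1];cv2.imwrite('pics/s5.png',cv2.resize(t[170:320,260:420],None,fx=4.5,fy=4.5,interpolation=cv2.INTER_CUBIC))
E
```

```text
t: 16.7
ee_pos: [0.5618, 0.0705, 0.1344]
tcp_rot: [0.001, -0.308, 0.951, -0.0]
force: [-0.1, 1.3, 0.2]
gripper_width: 0.0003
t 16.7 c [ 10.5 131.3 134.4] w 114.6 tau 0.009 Fn -0.68 Fr 1.14 Fz 0.23 Mz 0.049 r,perp [25.4 19.3]
[-0.   0.  -0.4  0.4 -0.  44.4]
```

View pics/s5.png

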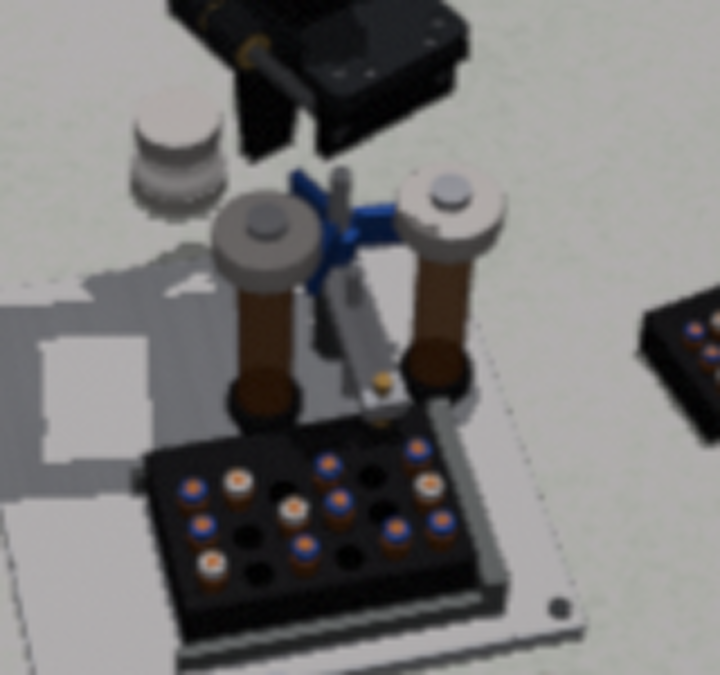

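The nut and bar have sunk, with the foot now just above the tray at crop (380,415) and the next wing tip at (300,175). The fingers are behind that wing, so I'll descend.

```bash
python3 -m crank '[0,0,0,0.5,0,15,0, 0,0,0,0.5,0,24,0, 0,0,0,0.5,0,34,0, 0,0,0,0.5,0,44,0, 0,0,0,0.5,0,46,0, 0,0,0,0.5,0,46,0]'; python3 -c "
from h import *
tau()"
```

```text
t: 17.35
ee_pos: [0.5606, 0.0704, 0.0867]
tcp_rot: [-0.001, -0.309, 0.951, 0.0]
force: [-0.5, -0.9, -0.1]
gripper_width: 0.0003
t 17.35 c [  9.3 131.3  86.7] w 114.6 tau 0.030 Fn 0.90 Fr -0.47 Fz -0.08 Mz -0.003 r,perp [25.9 20.3]
```

```bash
python3 -m crank '[0,0,0,-1.5,0,0,0, 0,0,0,-3,0,0,0, 0,0,0,-4,0,0,0]'; python3 -c "
from h import *
tau()"
```

```text
t: 17.65
ee_pos: [0.5649, 0.0729, 0.0883]
tcp_rot: [0.001, -0.309, 0.951, -0.0]
force: [0.1, -0.4, -0.0]
gripper_width: 0.0
t 17.65 c [ 14.1 132.9  88.3] w 114.6 tau -0.012 Fn 0.19 Fr -0.37 Fz -0.03 Mz -0.023 r,perp [25.4 15.4]
```

```bash
python3 -m crank '[0,0,0,-0.6,0,0,0, 0,0,0,-1.2,0,0,0]'; python3 -c "
from h import *
tau()"
```

```text
t: 17.85
ee_pos: [0.5655, 0.0735, 0.0878]
tcp_rot: [0.0, -0.309, 0.951, -0.0]
force: [-0.2, -0.5, -0.2]
gripper_width: 0.0003
t 17.85 c [ 14.7 133.4  87.8] w 114.6 tau 0.016 Fn 0.46 Fr -0.27 Fz -0.25 Mz 0.000 r,perp [25.6 14.5]
```

```bash
python3 -m crank '[0,0,0,-0.6,0,0,0, 0,0,0,-1.2,0,0,0]'; python3 -c "
from h import *
tau()"
```

```text
t: 18.05
ee_pos: [0.5663, 0.0742, 0.0876]
tcp_rot: [-0.0, -0.309, 0.951, -0.0]
force: [-1.2, -0.1, -0.2]
gripper_width: 0.0004
t 18.05 c [ 15.6 133.9  87.6] w 114.6 tau -0.017 Fn 0.99 Fr 0.60 Fz -0.21 Mz -0.035 r,perp [25.7 13.5]
```

```bash
python3 -m crank '[0,0,0,-0.5,0,0,0, 0,0,0,-1,0,0,0]'; python3 -c "
from h import *
tau()"
```

```text
t: 18.25
ee_pos: [0.5663, 0.0743, 0.0875]
tcp_rot: [-0.001, -0.309, 0.951, -0.0]
force: [-5.1, -1.7, 3.5]
gripper_width: 0.0007
t 18.25 c [ 15.7 134.   87.5] w 114.6 tau 0.037 Fn 5.12 Fr 1.58 Fz 3.55 Mz -0.074 r,perp [25.7 13.4]
```

```bash
python3 -m crank '[0,0,1.5,-0.3,0,0,0, 0,0,3,-0.6,0,0,0]'; python3 -c "
from h import *
tau()"
```

```text
t: 18.45
ee_pos: [0.566, 0.0748, 0.0874]
tcp_rot: [-0.002, -0.283, 0.959, 0.0]
force: [-7.2, -2.4, 5.0]
gripper_width: 0.0007
t 18.45 c [ 15.5 134.6  87.4] w 111.5 tau 0.205 Fn 7.39 Fr 1.95 Fz 5.01 Mz 0.045 r,perp [25.6 14.7]
```

```bash
python3 -m crank '[0,0,1,-0.9,0.4,0.1,0, 0,0,3,-1.8,0.8,0.2,0, 0,0,5,-2.7,1.1,0.3,0, 0,0,7,-3.7,1.4,0.4,0, 0,0,9,-4.6,1.7,0.6,0, 0,0,11,-5.6,1.9,0.7,0]'; python3 -c "
from h import *
tau()"
```

```text
t: 19.05
ee_pos: [0.5693, 0.0798, 0.0865]
tcp_rot: [-0.003, -0.19, 0.982, 0.0]
force: [-7.6, -1.0, 4.9]
gripper_width: 0.0004
t 19.05 c [ 19.7 138.9  86.5] w 100.5 tau 0.207 Fn 7.44 Fr 1.90 Fz 4.95 Mz 0.043 r,perp [25.7 14.5]
```

```bash
python3 -m crank '[0,0,2,-0.9,0.4,0.1,0, 0,0,4,-1.8,0.8,0.2,0, 0,0,6,-2.7,1.1,0.3,0]'; python3 -c "
from h import *
tau()"
```

```text
t: 19.35
ee_pos: [0.5712, 0.0822, 0.0862]
tcp_rot: [-0.003, -0.138, 0.99, 0.001]
force: [-8.6, 0.7, 4.6]
gripper_width: 0.0006
t 19.35 c [ 22.1 140.9  86.2] w 94.5 tau 0.272 Fn 8.14 Fr 3.03 Fz 4.63 Mz 0.106 r,perp [25.9 14.5]
```

```bash
python3 -m crank '[0,0,2,-0.9,0.4,0.1,0, 0,0,4,-1.8,0.8,0.2,0, 0,0,6,-2.7,1.1,0.3,0]'; python3 -c "
from h import *
tau()"
```

```text
t: 19.65
ee_pos: [0.5733, 0.0844, 0.0858]
tcp_rot: [-0.003, -0.086, 0.996, 0.001]
force: [-9.0, 1.9, 5.1]
gripper_width: 0.0007
t 19.65 c [ 24.6 142.6  85.8] w 88.5 tau 0.228 Fn 8.62 Fr 3.41 Fz 5.10 Mz 0.054 r,perp [26.  14.7]
```

```bash
python3 -m crank '[0,0,2,-0.9,0.3,0.1,0, 0,0,4,-1.8,0.7,0.2,0, 0,0,6,-2.7,1.0,0.3,0]'; python3 -c "
from h import *
tau()"
```

```text
t: 19.95
ee_pos: [0.5757, 0.0863, 0.0855]
tcp_rot: [-0.003, -0.034, 0.999, 0.001]
force: [-8.8, 3.1, 4.9]
gripper_width: 0.0004
t 19.95 c [ 27.2 144.   85.5] w 82.5 tau 0.271 Fn 8.62 Fr 3.66 Fz 4.92 Mz 0.102 r,perp [26.1 14.9]
```

```bash
python3 -m crank '[0,0,2,-0.9,0.3,0.1,0, 0,0,4,-1.8,0.7,0.2,0, 0,0,6,-2.7,1.0,0.3,0]'; python3 -c "
from h import *
tau()"
```

```text
t: 20.25
ee_pos: [0.5781, 0.088, 0.0851]
tcp_rot: [-0.003, 0.019, 1.0, 0.002]
force: [-8.3, 4.5, 5.1]
gripper_width: 0.0006
t 20.25 c [ 30.  145.1  85.1] w 76.5 tau 0.248 Fn 8.53 Fr 4.25 Fz 5.07 Mz 0.090 r,perp [26.1 15.2]
```

```bash
python3 -m crank '[0,0,2,-0.9,0.3,0.1,0, 0,0,4,-1.8,0.7,0.2,0, 0,0,6,-2.7,1.0,0.3,0]'; python3 -c "
from h import *
tau()"
```

```text
t: 20.55
ee_pos: [0.5808, 0.0895, 0.0848]
tcp_rot: [-0.003, 0.071, 0.997, 0.002]
force: [-8.2, 6.4, 5.1]
gripper_width: 0.0003
t 20.55 c [ 32.9 146.1  84.8] w 70.5 tau 0.268 Fn 9.09 Fr 5.23 Fz 5.10 Mz 0.110 r,perp [26.3 15.4]
```

```bash
python3 -m crank '[0,0,-1.5,-0.6,0.4,0,0, 0,0,-3,-1.2,0.8,0.1,0, 0,0,-1,-2.1,1.2,0.2,0, 0,0,1,-3,1.6,0.3,0]'; python3 -c "
from h import *
tau()"
```

```text
t: 20.95
ee_pos: [0.5835, 0.0898, 0.0844]
tcp_rot: [-0.004, 0.08, 0.997, 0.001]
force: [-10.0, 3.8, 6.0]
gripper_width: 0.0008
t 20.95 c [ 35.6 145.9  84.4] w 69.5 tau 0.348 Fn 10.55 Fr 2.17 Fz 6.04 Mz 0.096 r,perp [26.8 13.2]
```

```bash
python3 -m crank '[0,0,2,-0.9,0.4,0.1,0, 0,0,4,-1.8,0.8,0.2,0, 0,0,6,-2.7,1.2,0.3,0]'; python3 -c "
from h import *
tau()"
```

```text
t: 21.25
ee_pos: [0.5864, 0.0908, 0.0841]
tcp_rot: [-0.004, 0.132, 0.991, 0.001]
force: [-10.5, 3.5, 5.3]
gripper_width: 0.0005
t 21.25 c [ 38.7 146.3  84.1] w 63.5 tau 0.296 Fn 11.08 Fr 0.61 Fz 5.31 Mz 0.007 r,perp [26.9 13.4]
```

```bash
python3 -m crank '[0,0,2,-0.9,0.3,0.1,0, 0,0,4,-1.8,0.6,0.2,0, 0,0,6,-2.7,0.9,0.3,0]'; python3 -c "
from h import *
tau()"
```

```text
t: 21.55
ee_pos: [0.5894, 0.0915, 0.0838]
tcp_rot: [-0.004, 0.184, 0.983, 0.001]
force: [-9.4, 6.2, 6.5]
gripper_width: 0.0004
t 21.55 c [ 41.7 146.3  83.8] w 57.5 tau 0.274 Fn 11.04 Fr 2.44 Fz 6.50 Mz 0.009 r,perp [27.1 13.6]
```

Run:
```python
from h import *
for i in range(4): print(robot.observe()['force'].round(2), robot.observe()['wrist_torque'].round(3))
t=robot.grab_frame('side')[:,:,::-1];cv2.imwrite('pics/s6.png',cv2.resize(t[170:320,260:420],None,fx=4.5,fy=4.5,interpolation=cv2.INTER_CUBIC))
tau()
```

```text
[-9.37  6.24  6.5 ] [1.047 1.64  0.009]
[-9.37  6.24  6.5 ] [1.047 1.64  0.009]
[-9.37  6.24  6.5 ] [1.047 1.64  0.009]
[-9.37  6.24  6.5 ] [1.047 1.64  0.009]
t 21.6 c [ 41.8 146.3  83.8] w 57.4 tau 0.337 Fn 11.06 Fr 2.07 Fz 5.08 Mz 0.066 r,perp [27.1 13.5]
```

View pics/s6.png

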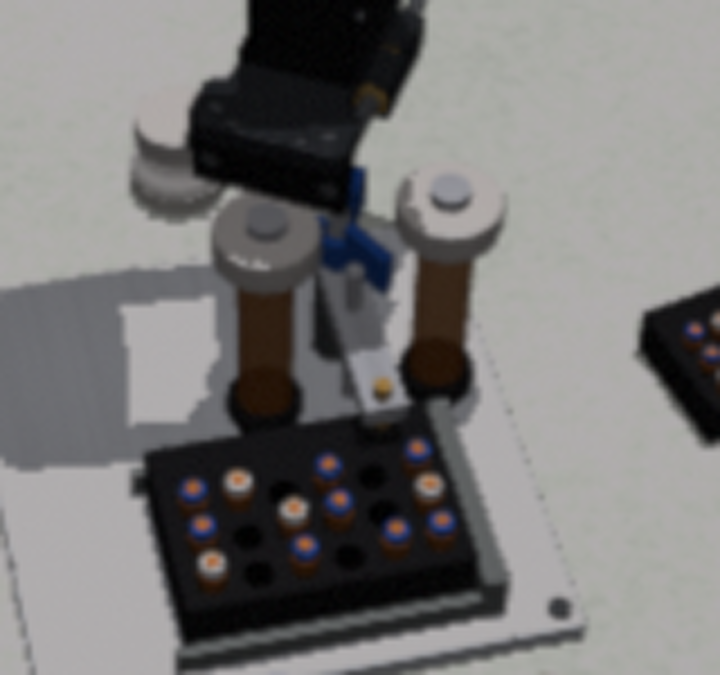

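```bash
cat >> h.py <<'E'
def av(n=6):
    L=[]
    for i in range(n):
        robot.grab_frame("top");o,p,Rm=pose();d=p[:2]-c2w(*NUT,0)[:2];f=o['force'];L.append([o['wrist_torque'][2]+d[0]*f[1]-d[1]*f[0],f@Rm.as_matrix()[:,0],f@Rm.as_matrix()[:,1],f[2],o['wrist_torque'][2]])
    L=np.array(L);print("AV tau %.3f Fn %.2f Fr %.2f Fz %.2f Mz %.3f"%tuple(L.mean(0)),"sd",L.std(0).round(3))
E
python3 -c "
from h import *
av();tau()"
python3 -m crank '[0,0,2,-0.9,0.3,0.1,0, 0,0,4,-1.8,0.6,0.2,0, 0,0,6,-2.7,0.9,0.3,0]'; python3 -c "
from h import *
tau();av();tau()"
```

```text
AV tau 0.289 Fn 10.53 Fr 1.80 Fz 4.99 Mz 0.029 sd [0.015 0.55  0.272 0.655 0.022]
t 21.9 c [ 41.8 146.3  83.8] w 57.6 tau 0.287 Fn 11.36 Fr 2.06 Fz 5.10 Mz 0.008 r,perp [27.1 13.4]
t: 22.2
ee_pos: [0.5924, 0.0918, 0.0836]
tcp_rot: [-0.004, 0.235, 0.972, 0.002]
force: [-8.4, 8.1, 4.3]
gripper_width: 0.0007
t 22.2 c [ 44.7 146.1  83.6] w 51.5 tau 0.324 Fn 11.22 Fr 3.42 Fz 4.34 Mz 0.067 r,perp [27.2 13.8]
AV tau 0.319 Fn 11.02 Fr 2.58 Fz 4.76 Mz 0.055 sd [0.023 0.505 0.55  0.449 0.015]
t 22.5 c [ 44.8 146.   83.5] w 51.6 tau 0.301 Fn 10.42 Fr 3.14 Fz 4.69 Mz 0.061 r,perp [27.2 13.7]
```

Run:
```python
from h import *
t=robot.grab_frame('side')[:,:,::-1];cv2.imwrite('pics/s7full.png',t)
ims=[]
a=cv2.imread('pics/side0.png')[235:285,325:365];b=cv2.imread('pics/s2full.png')[235:285,325:365];d=t[235:285,325:365]
c=cv2.resize(cv2.imread('pics/s5.png'),(160,150),interpolation=cv2.INTER_AREA)[65:115,65:105]
cv2.imwrite('pics/foot.png',np.hstack([cv2.convertScaleAbs(cv2.resize(x,(200,250),interpolation=cv2.INTER_CUBIC),alpha=1.8) for x in(a,b,c,d)]))
tau()
```

```text
t 22.55 c [ 44.8 146.1  83.5] w 51.6 tau 0.262 Fn 11.12 Fr 3.10 Fz 3.91 Mz 0.002 r,perp [27.2 13.7]
```

View pics/foot.png

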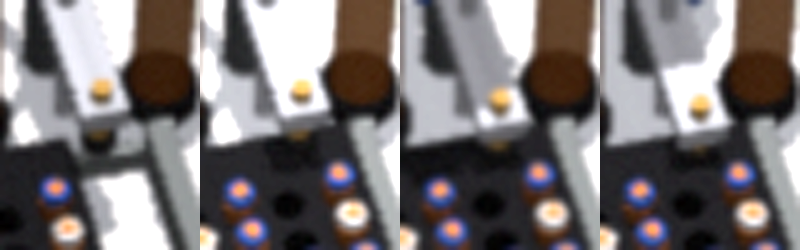

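```bash
cat >> h.py <<'E'
def ser(n=3):
    tau()
    for i in range(n): robot.grab_frame("top");tau()
E
python3 -m crank '[0,0,1.5,-0.9,0.2,0.1,0]'; python3 -c "
from h import *
ser(4)"
```

```text
t: 22.65
ee_pos: [0.5933, 0.0918, 0.0834]
tcp_rot: [-0.004, 0.247, 0.969, 0.002]
force: [-9.2, 8.2, 4.3]
gripper_width: 0.0006
t 22.65 c [ 45.6 145.9  83.4] w 50.0 tau 0.361 Fn 12.02 Fr 2.82 Fz 4.28 Mz 0.073 r,perp [27.3 13.7]
t 22.7 c [ 45.7 145.9  83.4] w 50.0 tau 0.309 Fn 10.91 Fr 2.98 Fz 4.05 Mz 0.053 r,perp [27.3 13.7]
t 22.75 c [ 45.7 145.9  83.5] w 50.0 tau 0.283 Fn 10.94 Fr 2.72 Fz 4.40 Mz 0.022 r,perp [27.3 13.6]
t 22.8 c [ 45.7 145.9  83.4] w 50.1 tau 0.372 Fn 11.22 Fr 2.62 Fz 3.96 Mz 0.102 r,perp [27.3 13.6]
t 22.85 c [ 45.7 145.9  83.5] w 50.1 tau 0.325 Fn 11.45 Fr 3.34 Fz 4.51 Mz 0.058 r,perp [27.3 13.6]
```

```bash
python3 -m crank '[0,0,2,-0.9,0.2,0.1,0, 0,0,4,-1.8,0.4,0.2,0, 0,0,6,-2.7,0.7,0.3,0]'; python3 -c "
from h import *
tau();av(8);tau()"
```

```text
t: 23.15
ee_pos: [0.5964, 0.0918, 0.0832]
tcp_rot: [-0.004, 0.298, 0.955, 0.002]
force: [-7.3, 10.6, 3.3]
gripper_width: 0.0006
t 23.15 c [ 48.6 145.3  83.2] w 44.0 tau 0.354 Fn 12.08 Fr 4.62 Fz 3.31 Mz 0.088 r,perp [27.4 14. ]
AV tau 0.369 Fn 12.00 Fr 3.57 Fz 3.64 Mz 0.090 sd [0.032 0.363 0.493 0.456 0.03 ]
t 23.55 c [ 48.7 145.2  83.2] w 44.1 tau 0.373 Fn 12.15 Fr 3.58 Fz 4.14 Mz 0.090 r,perp [27.4 13.9]
```

```bash
python3 -m crank '[0,0,2,-0.9,0.2,0.1,0, 0,0,4,-1.8,0.4,0.2,0, 0,0,6,-2.7,0.7,0.3,0]'; python3 -c "
from h import *
tau();av(8);tau()"
```

```text
t: 23.85
ee_pos: [0.5994, 0.0914, 0.0829]
tcp_rot: [-0.004, 0.347, 0.938, 0.003]
force: [-6.3, 11.7, 3.4]
gripper_width: 0.0006
t 23.85 c [ 51.5 144.3  82.9] w 38.0 tau 0.343 Fn 12.44 Fr 4.75 Fz 3.37 Mz 0.070 r,perp [27.5 14.3]
AV tau 0.363 Fn 12.29 Fr 4.90 Fz 2.66 Mz 0.094 sd [0.029 0.368 0.549 0.564 0.029]
t 24.25 c [ 51.5 144.3  82.9] w 38.1 tau 0.342 Fn 12.10 Fr 4.93 Fz 2.13 Mz 0.080 r,perp [27.5 14.1]
```

Held wing torque is now about 0.366 N·m. While running freely it averaged about 0.23 N·m over both strokes (scatter 0.16 to 0.27), so the ratio is about 1.6. At the same wing angle in the first stroke it was 0.228 N·m. That is the grip asked for, so I'll stop turning, back off and lift clear.

```bash
python3 -m crank '[0,0,0,2,0,0,0, 0,0,0,6,0,0,0, 0,0,0,8,0,-10,0, 0,0,0,9,0,-45,0, 0,0,0,9,0,-90,0, 0,0,0,9,0,-130,0, 0,0,0,20,20,-150,0, 0,0,0,40,60,-150,0, 0,0,0,60,100,-150,0, 0,0,0,70,120,-150,0, 0,0,0,70,120,-150,0]'
python3 - <<'E'
from h import *
st()
t=robot.grab_frame('side')[:,:,::-1];cv2.imwrite('pics/s9full.png',t);cv2.imwrite('pics/s9.png',cv2.resize(t[170:370,240:440],None,fx=3,fy=3,interpolation=cv2.INTER_CUBIC))
t=robot.grab_frame('top')[:,:,::-1];cv2.imwrite('pics/t9.png',cv2.convertScaleAbs(cv2.resize(t[180:315,225:405],None,fx=4.4,fy=4.4,interpolation=cv2.INTER_CUBIC),alpha=1.4))
E
```

```text
t: 25.35
ee_pos: [0.6267, 0.2263, 0.2343]
tcp_rot: [0.001, 0.345, 0.939, 0.001]
force: [-0.3, -0.6, -1.5]
gripper_width: 0.0005
t 25.35 c [104.9 271.2 234.3] yaw 49.62 Fc [-0.38 -0.57 -1.48] M [-0.059  0.019 -0.027] w 0.5
```

View pics/s9.png

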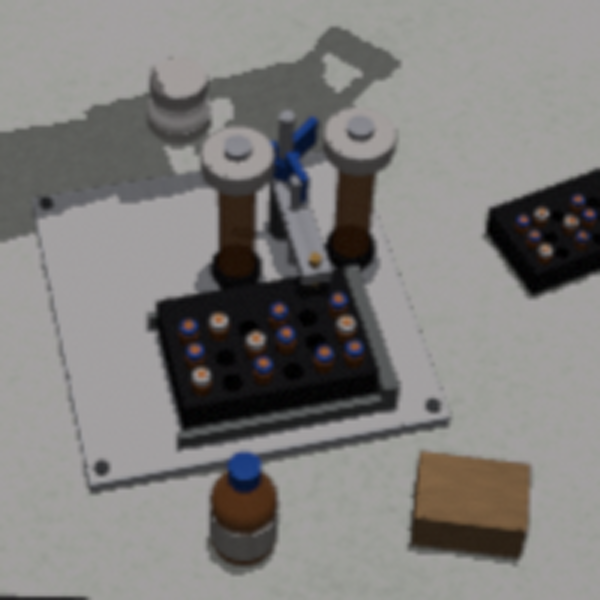

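View pics/t9.png

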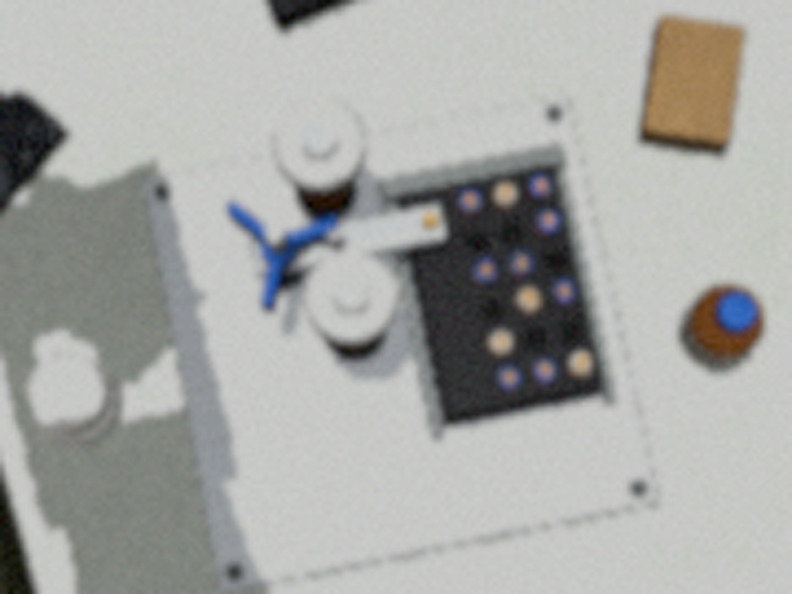

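Run:
```python
from h import *
t=lambda x,y:((x+.5)/4.4-.5+225,(y+.5)/4.4-.5+180)
P=[w2c(plane("top",t(*c),.1)) for c in[(234,209),(268,306)]]
for n in ([38.6,116.2],[39,114.5]):
  for c in P: print(n,c.round(1),np.degrees(np.arctan2(c[1]-n[1],c[0]-n[0])).round(1))
# tray near face and bystanders now
for c in[(412,262),(447,424),(605,395)]:print("tray corner",w2c(plane("top",t(*c),.048)).round(1))
for nm,c,z in(("bottle",(739,313),.085),("jar",(68,398-5),.05),("box",(695,82),.035)):print(nm,w2c(plane("top",t(*c),z)).round(0))
```

```text
[38.6, 116.2] [ 63.9 133.5 100. ] 34.4
[38.6, 116.2] [  9.1 125.8 100. ] 162.0
[39, 114.5] [ 63.9 133.5 100. ] 37.4
[39, 114.5] [  9.1 125.8 100. ] 159.3
tray corner [26.1 44.3 48. ]
tray corner [-65.6  43.9  48. ]
tray corner [-67.4 -44.   48. ]
bottle [ -43. -119.   85.]
jar [ -8. 243.  50.]
box [  98. -135.   35.]
```

The wing angle from the camera (34–39°) agrees with the tool. The tray's near face is at -65.6 to -67.4 mm, against -65 mm for home, and the bystanders are where they were within pixel error. I'll hand it in.

```bash
python3 -c "
from workcell import robot
print(robot.finish_job())"
```

```text
the job is handed in; nothing more can be done
None
```

I pushed the middle-sized tray home, then tightened the nut clockwise in two strokes on the open side, about 3.35 rad in all. The robot was clear of everything when I handed it in, at about 25.5 s.

- **Tray:** It stopped dead while the push force rose from 1.5 to 6.7 N. In the last pictures it sits flush against the end stop, with its near face at -65.6 to -67.4 mm against -65 mm for home.
- **Grip:** The final held torque on the wing was about 0.366 N·m. The stated free torque is 0.24 N·m, and my free readings averaged about 0.23, which makes the ratio about 1.5 to 1.6 and the squeeze about 40 N.
- **Weakest check on the grip:** The torque readings were noisy. Free readings ranged from 0.16 to 0.27 N·m, lowest in the middle of the first stroke. The plain push force rose only about 1.35 times at the same wing angle. The first touch came from the torque trend, about 0.65 rad before I stopped, and was never seen directly. The lowest free readings would allow a squeeze close to the 62 N upper limit.
- **Columns and bystanders:** I felt no contact with the glass columns. The bottle, jar and box stayed where they were, within pixel error.

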